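# Kit the hub parts for the laser marker

### The arm

A 6-joint arm with a two-finger parallel gripper is mounted at the origin on the work surface. World frame = base frame: x ahead of the robot, y to its left, z up, the work surface at z = 0. Lengths are in mm, angles in rad, forces in N, time in s.
With the tool pointing down it reaches from about 350 to 975 mm from the base axis. Payload 7.1 kg.
Tool frame: the origin (TCP) lies midway between the tips of the shut fingers; the grasp point (between the pads) lies 19 mm behind it (ctrl.grip_depth is the distance from the TCP to the grasp point, in mm); z points along the fingers, y is the line along which they close (so a half turn about z gives the same grasp; the last joint's range is limited). The gripper opens to 88 mm and grips with 3 to 60 N. Pads are 20 mm wide; open, the fingers measure 115 mm over their backs; the gripper's body (75 mm by 178 mm) begins 61 mm behind the grasp point.
Start: joints at [1.096, 0.423, 1.63, -0, 1.089, -0.019], TCP at [275.08, 561.191, 222.675] pointing down, gripper open.
Joint ranges: [-3, 3], [-0.9, 2.11], [0.09, 2.58], [-1.31, 4.45], [0.11, 2.69], [-2.54, 2.54]. Speed limits (rad/s): [2.39, 2.39, 3.01, 3.14, 3.14, 3.14].

### API

Orientations are given as a rotation vector (axis times angle).
In Python, from workcell import ctrl, cams gives the robot as it stands.
- The arm moves only by the tool move_arm, never from a script. Its argument "steps" is a list of rows, each a list of 3 entries, a list of its own where there are three numbers: the shift along the tool's x, y, z in units of 25 mm (1.0 is 25 mm), then the turn about the tool's z in units of 5 degrees (1.0 is 5 degrees), then the closure, from 0 (fully open) to 1 (shut). A call has 1 to 20 rows; each row shifts and turns the commanded pose from where the row before left it, along the tool's axes as they then stand; what a row does not reach is not made up. A row lasts 1/12 s, in which the tool goes at most 41.7 mm and 7.16 degrees, less where a joint would pass 70% of its speed; a pose out of reach is approached as far as the arm can. A call is refused whole if a number of a shift passes 1 or a number of a turn 1, either way. A call with a gripper value outside its range is refused whole. The fingers move at their own pace and stop on an object; the grip force is fixed at half the most. Time passes only in rows, so rows that do not move let the fingers close. It gives the time, the measured TCP pose, the force, the opening and the grip force at its end, in the units of the state.
- ctrl.get_obs(): the state, without advancing time (a new reading comes with each control period).
- cams.get_image(name): name is "scene" or "top" or "wrist"; returns a dict with "image" (420x560x3 uint8, red, green, blue), "camera_matrix" (3x3 intrinsics, pixels), "k1" (the pictures are not rectified: a ray, as slopes to the right and down, at radius r is drawn at 1 + k1 r^2 times it, then the intrinsics apply), "xyz" and "rotation" of the camera in the world; the wrist camera has in their place "mount" (4x4, takes a point from camera to tool coordinates, whose origin is the TCP and whose axes are the flange's). Camera axes: x right, y down, z forward; pixel columns grow to the right and rows downward; lengths in mm; the calibration is good to about 2 mm. A picture is of the moment at which its call begins: read the wrist's pose just before it. There is no depth.
- ctrl.close_job(): hands the job in; it is judged then, once.
Trained networks look in the newest picture that a camera, given by its name, has taken for a name from the list of things; names that differ only in an ending like _2 or _b are one class to them, and where a whole thing is asked for, a point or a joint stands for the part that bears it (a point fixed in the world has none). Each returns a list of dicts, best first, with "p" (0 to 1); they miss things now and then, are a little off and sometimes report something else, mostly with a low value. They report only what shows in the picture. A call takes as long as a camera call. They do not tell look-alikes from the thing itself.
- cams.boxes_of(camera, thing): "rect" ([centre column, centre row, width, height] in pixels, round what is visible of it).
- cams.cut_out(camera, thing): "pixels" (420x560 bool, what is visible of it) and "rect" ([centre column, centre row, width, height] in pixels, round what is visible of it).
The state is a dict: "t": time; "qpos": joint angles; "qvel": joint speeds; "joint_torque": joint torques, N m; "ee_pos": TCP position; "orientation": TCP orientation; "ft_force": force on the tool from outside, world axes, zero at the start; "moment": the same for the moment, N m; "width": finger opening in mm; "grasp_force": force on a finger pad.
Only numpy, scipy, OpenCV 4.12 (cv2) and the standard library are available. Lean on these libraries where they do the work, as an engineer would, in place of code of your own. Each camera call takes 0.05 s, during which the arm holds its last target. There are 200 camera calls.

### The job

Make up the two kits for the laser marker: put the green hub, the bright steel bearing and the black-capped plug in the blue tray, and the dark hub and the brass bush in the yellow tray, each standing upright in the middle of a pocket of its own (any pocket of that tray). Leave the red reject bearing, the orange focus gauge and the mouse where they are.

Things in the scene. Friction and masses are not known exactly. Their poses are not given: they have to be found in the camera images.
- blue_tray: Blue kit tray, 90 x 264 mm, a row of three square pockets each 84 x 84 mm inside. Fixed to the table. Origin at the centre of its underside (on the table), z up, y along its length. Floor 4 mm thick; walls and dividers 3 mm thick, rims 10 mm above the table. Pocket centres on its y axis at y = -87, 0 and +87 mm, x = 0.
- yellow_tray: Yellow kit tray, 90 x 177 mm, a row of two square pockets each 84 x 84 mm inside. Fixed to the table. Origin at the centre of its underside (on the table), z up, y along its length. Floor 4 mm thick; walls and dividers 3 mm thick, rims 10 mm above the table. Pocket centres on its y axis at y = -43.5 and +43.5 mm, x = 0.
- green_hub: Green hub: a green-painted foot 9 mm high with four lobes (reaching 33 mm from the axis), carrying a bright steel boss 40 mm in diameter up to 43 mm height, with a green ring and black bore on its top face. Grip it on the boss. About 0.3 kg. Loose, starts upright on the table. Origin at the centre of its underside, z up along its axis; any yaw.
- dark_hub: Dark hub: all dark steel, a round foot 60 mm in diameter and 9 mm high, carrying a boss 40 mm in diameter up to 44 mm height. Grip it on the boss. About 0.3 kg. Loose, starts upright on the table. Origin at the centre of its underside, z up along its axis; any yaw.
- bearing: Bright steel bearing: a cylinder 52 mm in diameter and 32 mm high with a black seal on its top face and a steel inner ring 28 mm in diameter standing up to 36 mm height. About 0.3 kg. Loose, starts upright on the table. Origin at the centre of its underside, z up along its axis; any yaw.
- plug: Black-capped plug: steel body 36 mm in diameter, 20 mm high, a thin 42 mm steel flange around it at 8 to 11 mm height (look only), and a black rubber cap 40 mm in diameter from 20 to 38 mm height. About 0.15 kg. Loose, starts upright on the table. Origin at the centre of its underside, z up along its axis; any yaw.
- bush: Brass bush: a plain tube 34 mm outside diameter, 18 mm bore, 40 mm high. About 0.16 kg. Loose, starts upright on the table. Origin at the centre of its underside, z up along its axis; any yaw.
- reject: Reject bearing, to be left alone: like the bearing in shape and size (52 mm diameter, 36 mm high) but painted red, with a steel-coloured stripe round its side. Loose, stands among the stock. Origin at the centre of its underside.
- gauge: Orange focus gauge, to be left alone: a small upright plastic pin, foot 24 mm in diameter and 10 mm high, stem 16 mm in diameter up to 38 mm height. Loose, stands between the two trays. Origin at the centre of its underside.
- mouse: Black computer mouse, to be left alone, about 105 x 60 x 33 mm, lying on a grey mat at the robot's right (-y). Loose. Origin at the centre of its underside, 3 mm above the table.
There are look-alikes about, which are no part of the job. What is shaped like the green_hub but purple is not meant.

How it is judged:
By the outcome, as a careful person would: the job done as asked, in the order asked, and still so for the second after the job is handed in, with the robot touching nothing.
It also fails if it takes over 112 s, if anything falls off the work surface, if the arm or the gripper's body presses on something with over 40 N, if the wrist force passes 120 N, or if a joint passes its speed limit or range.

## Working session

There is one attempt and no reset: what is moved stays moved. The work goes in short steps, Python scripts to look and compute and a tool call to move; the robot and the scene stay as the last step left them, time stands still between calls to the robot, and variables do not carry over. Pictures are saved under pics/ and viewed, at most 14 in all, crops included, and the job is handed in when it is done.

Besides the shell and the picture viewer there is one more tool, called after "Call:" by a JSON object that holds its "name" and its "arguments". move_arm: Moves the arm, as the interface text tells. Its arguments: {"type":"object","properties":{"steps":{"type":"array"}},"required":["steps"]}

```bash
ls; mkdir -p pics; python3 - <<'E'
from workcell import ctrl,cams
import cv2,numpy as np
print(ctrl.get_obs())
for n in ["top","scene"]:
    d=cams.get_image(n); cv2.imwrite(f"pics/{n}0.png",d["image"][:,:,::-1])
    print(n,d["camera_matrix"],d["k1"],d["xyz"],d["rotation"])
    for t in "blue_tray yellow_tray green_hub dark_hub bearing plug bush reject gauge mouse".split():
        print(t,[(np.round(b["rect"],1).tolist(),round(b["p"],2)) for b in cams.boxes_of(n,t)])
E
```

```text
pics
{'t': 0.0, 'qpos': array([ 1.09600116e+00,  4.23845421e-01,  1.63068294e+00,  1.27924397e-05,
        1.08858642e+00, -1.90024597e-02]), 'qvel': array([ 0.00090786, -0.0009407 , -0.00041925, -0.00075159,  0.00049719,
        0.00126896]), 'joint_torque': array([-4.01046127e-03, -5.44615495e+01, -2.73669881e+01,  6.41735131e-02,
        2.26350379e-02, -1.03307100e-04]), 'ee_pos': array([274.83187055, 560.71685674, 221.90160765]), 'orientation': array([-7.09698533e-01, -3.05998706e+00,  2.31380823e-03]), 'ft_force': array([-0.5249721 , -0.22741626,  0.18111525]), 'moment': array([-0.05303186, -0.04262823, -0.00671469]), 'grasp_force': 0.0, 'width': 87.54609200901369}
top [[537.06953953   0.         286.29832794]
 [  0.         537.06953953 197.58675847]
 [  0.           0.           1.        ]] -0.07650063533565188 [ 332.64108808  -91.9873826  1352.62592207] [-2.21144813  2.16393625 -0.11284274]
blue_tray [([321.9, 133.4, 105.2, 44.0], 0.79), ([164.6, 130.8, 70.0, 36.8], 0.74)]
yellow_tray [([166.1, 129.9, 66.9, 37.6], 0.67), ([269.1, 204.9, 11.8, 18.6], 0.51)]
green_hub [([168.
[... 635 characters left out ...]
]
blue_tray [([201.8, 216.9, 86.5, 90.7], 0.69)]
yellow_tray [([288.4, 361.6, 86.9, 105.7], 0.72)]
green_hub [([355.8, 308.8, 30.7, 31.7], 0.97), ([432.8, 293.9, 28.5, 29.3], 0.71)]
dark_hub [([407.4, 351.4, 29.8, 28.4], 0.78), ([331.2, 259.9, 21.6, 25.5], 0.64)]
bearing [([330.3, 259.6, 24.4, 26.6], 0.78)]
plug [([200.4, 216.0, 89.0, 92.8], 0.7), ([272.8, 184.9, 14.4, 20.6], 0.69)]
bush [([296.9, 216.7, 17.0, 17.7], 0.53), ([329.6, 259.2, 24.7, 26.6], 0.51)]
reject [([259.4, 150.2, 19.9, 22.7], 0.8), ([186.1, 116.5, 40.8, 23.2], 0.74), ([202.8, 215.2, 87.5, 91.7], 0.55)]
gauge [([256.9, 265.7, 12.5, 14.2], 0.66), ([357.1, 307.4, 31.2, 30.7], 0.35)]
mouse [([186.2, 115.4, 42.5, 26.8], 0.71)]
```

View pics/top0.png

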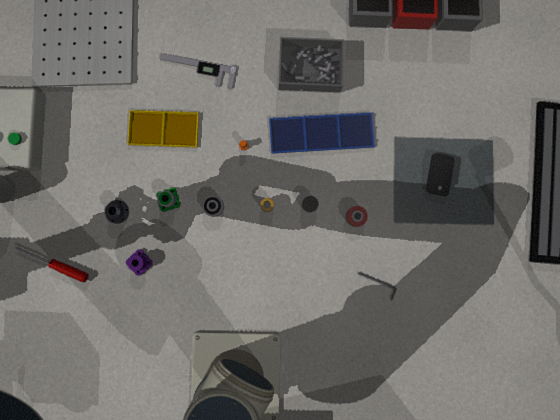

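View pics/scene0.png

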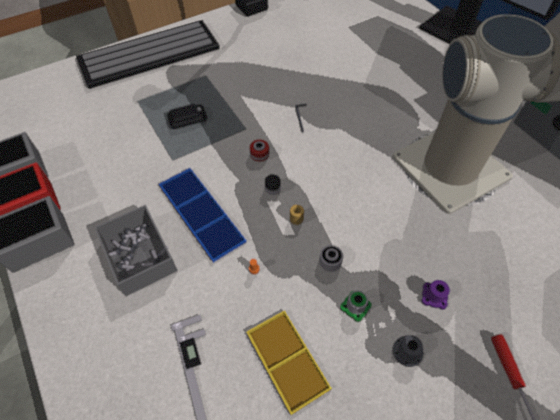

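The top view shows the dark hub (117,211), green hub (168,200), bearing (212,205), brass bush (267,204), plug (310,204), red reject (356,216), gauge (244,145) and mouse (440,174). The yellow tray is at (164,129) and the blue at (322,133). The purple look-alike is at (139,262). The scene view agrees: green (356,305), dark (408,350), bearing (332,257), bush (296,213), plug (272,183), reject (259,150), purple (436,294).

```bash
cat > h.py <<'E'
import numpy as np,cv2
from scipy.spatial.transform import Rotation as R
def ray(d,u,v,pose=None):
    K=d["camera_matrix"];k=d["k1"]
    p=cv2.undistortPoints(np.array([[[u,v]]],float),K,np.array([k,0,0,0,0.]))[0,0]
    r=np.array([p[0],p[1],1.])
    if pose is None: M=R.from_rotvec(np.ravel(d["rotation"])) if np.size(d["rotation"])==3 else R.from_matrix(d["rotation"]); return np.array(d["xyz"]),M.apply(r)
    T=np.eye(4);T[:3,:3]=R.from_rotvec(pose[1]).as_matrix();T[:3,3]=pose[0];T=T@d["mount"]
    return T[:3,3],T[:3,:3]@r
def at(d,u,v,z,pose=None):
    o,r=ray(d,u,v,pose);return o+r*(z-o[2])/r[2]
def tri(rays):
    A=np.zeros((3,3));b=np.zeros(3)
    for o,r in rays:
        r=r/np.linalg.norm(r);P=np.eye(3)-np.outer(r,r);A+=P;b+=P@o
    return np.linalg.solve(A,b)
def go(obs,x,y,z,yang=0.):
    "shift in tool units with the tool y turned to world angle yang (deg)"
    M=R.from_rotvec(obs["orientation"]).as_matrix();d=np.array([x,y,z])-obs["ee_pos"]
    a=np.degrees(np.arctan2(M[1,1],M[0,1]));
    return {"now":np.round(M.T@d/25,2),"turn":round(((a-yang+90)%180-90)/5,2),"aft":np.round([d@[np.sin(np.radians(yang))*-1,np.cos(np.radians(yang)),0],d@[np.cos(np.radians(yang)),np.sin(np.radians(yang)),0],-d[2]],1)}
E
python3 - <<'E'
from workcell import ctrl,cams
from h import *
T=cams.get_image("top");S=cams.get_image("scene")
for n,lo,hi in [("blue",(105,100,30),(125,255,255)),("yellow",(18,150,60),(30,255,255))]:
    for d,nm,roi in [(T,"top",(100,100,390,165)),(S,"scene",(150,150,340,415))]:
        m=cv2.inRange(cv2.cvtColor(d["image"],cv2.COLOR_RGB2HSV),lo,hi)
        k=np.zeros_like(m);k[roi[1]:roi[3],roi[0]:roi[2]]=255;m&=k
        m=cv2.morphologyEx(m,cv2.MORPH_CLOSE,np.ones((7,7)))
        c=max(cv2.findContours(m,0,1)[0],key=cv2.contourArea)
        w=np.array([at(d,u,v,10)[:2] for u,v in c[:,0]],np.float32)
        print(n,nm,cv2.minAreaRect(w))
P={"green":((168,200),(357,303),43),"dark":((117,210),(409,347),44),"bearing":((212.5,205.5),(332,256),36),"bush":((267,204),(297,211),40),"plug":((310,204),(272.5,182),38),"reject":((356.5,216),(259.5,148),36),"gauge":((243,145),(252.5,264),38)}
for n,(a,b,z) in P.items(): print(n,at(T,*a,z)[:2].round(),at(S,*b,z)[:2].round(),tri([ray(T,*a),ray(S,*b)]).round())
a=cv2.resize(T["image"][175:285,90:390],None,fx=2.6,fy=2.6,interpolation=2)
b=cv2.resize(S["image"][165:365,230:460],None,fx=1.5,fy=1.5,interpolation=2)
o=np.zeros((a.shape[0]+b.shape[0],780,3),np.uint8);o[:a.shape[0]]=a;o[a.shape[0]:,:b.shape[1]]=b
cv2.imwrite("pics/c1.png",o[:,:,::-1])
E
```

```text
blue top ((614.3187255859375, -202.90548706054688), (90.47361755371094, 263.4689636230469), 4.937195777893066)
blue scene ((615.0718994140625, -201.92501831054688), (89.70355987548828, 266.5942077636719), 4.870004653930664)
yellow top ((615.382568359375, 200.84678649902344), (177.7410125732422, 90.30436706542969), 89.24956512451172)
yellow scene ((615.9862060546875, 200.33267211914062), (175.6610565185547, 88.77761840820312), 89.17498779296875)
green [430. 173.] [442. 186.] [432. 179.  15.]
dark [403. 297.] [409. 308.] [403. 305.  23.]
bearing [420.  64.] [422.  70.] [420.  66.  28.]
bush [426. -69.] [427. -67.] [426. -69.  37.]
plug [ 429. -175.] [ 432. -170.] [ 429. -175.   30.]
reject [ 402. -290.] [ 405. -283.] [ 402. -291.   26.]
gauge [571.  -6.] [580.  -1.] [576.  -7.  24.]
```

View pics/c1.png

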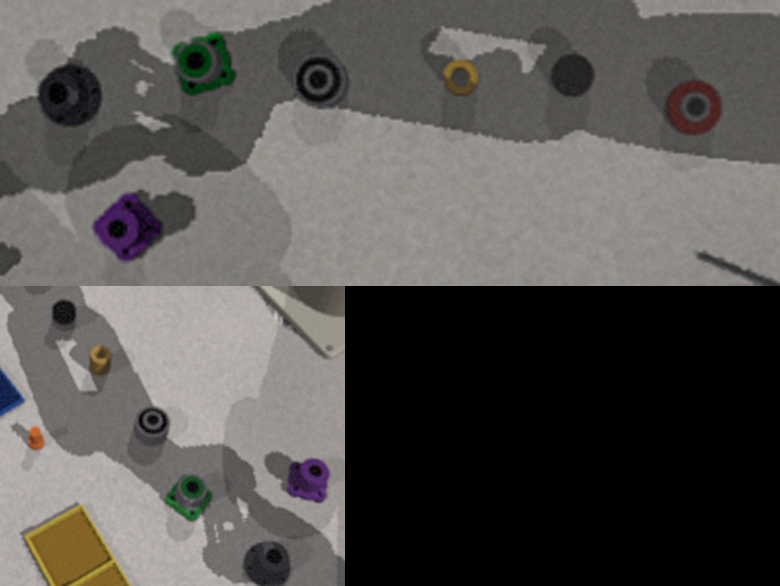

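```bash
python3 - <<'E'
from workcell import ctrl,cams
from h import *
T=cams.get_image("top");S=cams.get_image("scene")
P={"green":((165.4,198.5),(357.3,300.3),43),"dark":((113.1,211.2),(412.7,342.3),44),"bearing":((212.3,205),(332,254.3),36),"bush":((266.9,204.2),(296.7,209),40),"plug":((310,203),(272.7,178.3),38)}
for n,(a,b,z) in P.items(): print(n,at(T,*a,z)[:2].round(),at(S,*b,z)[:2].round(),tri([ray(T,*a),ray(S,*b)]).round())
o=ctrl.get_obs()
print(go(o,434,179,160,0)); print(cams.get_image("wrist")["mount"])
E
```

```text
green [434. 179.] [438. 182.] [435. 180.  36.]
dark [400. 306.] [397. 305.] [399. 305.  48.]
bearing [421.  65.] [420.  66.] [420.  66.  36.]
bush [426. -69.] [424. -72.] [426. -69.  44.]
plug [ 431. -175.] [ 426. -180.] [ 430. -174.   47.]
{'now': array([-12.44, -10.93,   2.51]), 'turn': np.float64(12.78), 'aft': array([-382.2,  158.9,   62.7])}
[[-1.05834262e-03 -9.56485922e-01 -2.91776560e-01  8.07033365e+01]
 [ 9.99999439e-01 -9.99012623e-04 -3.52326165e-04 -3.32675225e-01]
 [ 4.55065502e-05 -2.91776769e-01  9.56486443e-01 -1.63124618e+02]
 [ 0.00000000e+00  0.00000000e+00  0.00000000e+00  1.00000000e+00]]
```

Candidates: the only green-hub shapes are green (168,200) and purple (139,262). Bearing shapes are bright (212,205) and red (356,216). The crop confirms the green one at about (434,179), bearing (420,66), plug (430,-176), dark hub (399,305) and bush (426,-70).

Call:
{"name": "move_arm", "arguments": {"steps": [[[-0.957,-0.841,0.193],0,0],[[-0.957,-0.841,0.193],0,0],[[-0.957,-0.841,0.193],0,0],[[-0.957,-0.841,0.193],0,0],[[-0.957,-0.841,0.193],0,0],[[-0.957,-0.841,0.193],0,0],[[-0.957,-0.841,0.193],0,0],[[-0.957,-0.841,0.193],0,0],[[-0.957,-0.841,0.193],0,0],[[-0.957,-0.841,0.193],0,0],[[-0.957,-0.841,0.193],0,0],[[-0.957,-0.841,0.193],0,0],[[-0.957,-0.841,0.193],0,0],[[0,0,0],1,0],[[0,0,0],1,0],[[0,0,0],1,0],[[0,0,0],1,0],[[0,0,0],1,0],[[0,0,0],1,0],[[0,0,0],1,0]]}}

```text
t: 3.02
ee_pos: [434.2, 178.9, 160.1]
orientation: [1.603, 2.702, 0.0]
ft_force: [-0.4, -0.3, 0.2]
width: 87.6
grasp_force: 0.0
```

Call:
{"name": "move_arm", "arguments": {"steps": [[[0,0,0],1,0],[[0,0,0],1,0],[[0,0,0],1,0],[[0,0,0],1,0],[[0,0,0],1,0],[[0,0,0],0.78,0],[[0,0,0],0,0]]}}

```text
t: 3.6
ee_pos: [434.2, 178.9, 160.1]
orientation: [2.224, 2.218, 0.0]
ft_force: [-0.5, -0.4, 0.0]
width: 87.7
grasp_force: 0.0
```

```bash
cat > w.py <<'E'
import sys
from workcell import ctrl,cams
from h import *
def look(thing,name,x,y,z,ya=0):
    o=ctrl.get_obs();d=cams.get_image("wrist");cv2.imwrite(f"pics/{name}.png",d["image"][:,:,::-1])
    po=(o["ee_pos"],o["orientation"])
    print(o["t"],o["ee_pos"].round(1),o["orientation"].round(3),o["width"].round(1))
    for b in (cams.boxes_of("wrist",thing) if thing else []):
        u,v=b["rect"][:2];print(np.round(b["rect"],1),round(b["p"],2),at(d,u,v,20,po).round(1))
    print(go(o,x,y,z,ya)); return o,d,po
E
python3 -c "
from w import *
look('green_hub','w1',434,179,11)"
```

```text
Traceback (most recent call last):
  File "w.py", line 7, in look
    print(o["t"],o["ee_pos"].round(1),o["orientation"].round(3),o["width"].round(1))
                                                                ^^^^^^^^^^^^^^^^
AttributeError: 'float' object has no attribute 'round'
```

View pics/w1.png

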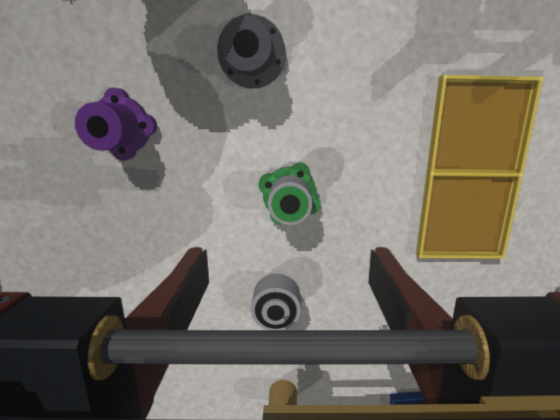

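The wrist view shows the green hub's top centre at (290,204), the bearing's ring at (276,312), the dark hub's bore at (246,43) and the purple hub at (97,126).

```bash
sed -i 's/o\["width"\].round(1)/round(float(o["width"]),1)/' w.py
python3 -c "
from w import *
o,d,po=look('green_hub','w1b',434,179,11)
for p,z in [((290,204),43),((276,312),36),((246,43),44)]: print(at(d,*p,z,po).round(1))
for c,ang in [((245,250),0)]: pass
"
```

```text
3.65 [434.1 178.9 160.1] [2.22  2.223 0.   ] 87.8
[291.  191.3  57.7  66. ] 0.88 [436.2 186.8  20. ]
[116.5 125.   74.6  71.8] 0.77 [279.4 248.   20. ]
{'now': array([ 0.  , -0.01,  5.96]), 'turn': np.float64(0.01), 'aft': array([ 1.000e-01, -1.000e-01,  1.491e+02])}
[435.1 180.8  43. ]
[421.2  65.7  36. ]
[401. 310.  44.]
```

Call:
{"name": "move_arm", "arguments": {"steps": [[[0.05,0.03,1],0,0],[[0,0,1],0,0],[[0,0,1],0,0],[[0,0,1],0,0],[[0,0,1],0,0],[[0,0,0.6],0,0],[[0,0,0.32],0,0],[[0,0,0],0,0],[[0,0,0],0,1],[[0,0,0],0,1],[[0,0,0],0,1],[[0,0,0],0,1],[[0,0,0],0,1],[[0,0,0],0,1],[[0,0,0],0,1],[[0,0,0],0,1]]}}

```text
t: 5.08
ee_pos: [435.0, 180.2, 12.2]
orientation: [2.222, 2.221, 0.001]
ft_force: [-1.7, 0.4, 2.5]
width: 39.4
grasp_force: 30.0
```

Call:
{"name": "move_arm", "arguments": {"steps": [[[0,0,-0.6],0,1],[[0,0,-1],0,1],[[0,0,-1],0,1],[[0,0,-0.8],0,1],[[-0.5,0.3,0],0,1],[[-0.99,0.58,0],0,1],[[-0.99,0.58,0],0,1],[[-0.99,0.58,0],0,1],[[-0.99,0.58,0],0,1],[[-0.99,0.58,0],0,1],[[-0.99,0.58,0],0,1],[[-0.99,0.58,0],0,1],[[-0.99,0.58,0],0,1],[[-0.99,0.58,0],0,1],[[-0.99,0.58,0],0,1],[[-0.99,0.58,0],0,1],[[-0.45,0.21,0],0,1],[[0,0,0],-0.5,1],[[0,0,0],-0.5,1],[[0,0,0],0,1]]}}

```text
t: 6.75
ee_pos: [605.9, -115.8, 96.1]
orientation: [-2.12, -2.315, 0.002]
ft_force: [-0.5, -0.1, -4.1]
width: 39.7
grasp_force: 30.0
```

```bash
python3 -c "
from w import *
o,d,po=look('','w2',607.3,-115.7,17,4.9)
"
```

```text
6.75 [ 605.9 -115.8   96.1] [-2.120e+00 -2.315e+00  2.000e-03] 39.7
{'now': array([-0.  ,  0.06,  3.16]), 'turn': np.float64(0.03), 'aft': array([ 0. ,  1.4, 79.1])}
```

View pics/w2.png

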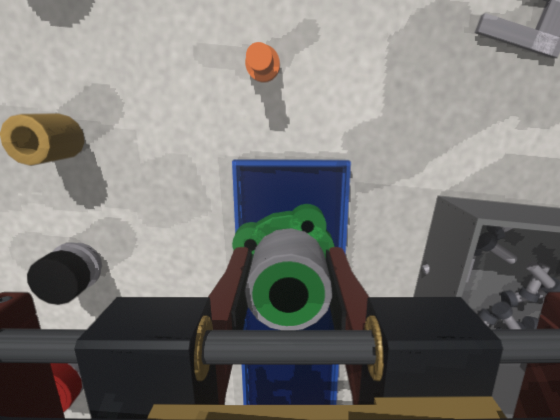

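The hub is held over the blue end pocket. The tray's end corners are at (234,161) and (349,161), the bush top at (24,139), the plug cap at (53,281) and the gauge at (262,56).

```bash
python3 -c "
from w import *
d=cams.get_image('wrist');o=ctrl.get_obs();po=(o['ee_pos'],o['orientation'])
for p,z in [((234,161),10),((349,161),10),((24,139),40),((53,281),38),((262,56),38)]: print(at(d,*p,z,po).round(1))
c=np.array([614.7,-202.4]);a=np.radians(4.9);M=np.array([[np.cos(a),-np.sin(a)],[np.sin(a),np.cos(a)]])
print(c+M@[-45,132],c+M@[45,132])
"
```

```text
[560.6 -74.8  10. ]
[647.6 -67.4  10. ]
[425.6 -67.   40. ]
[ 430.5 -173.1   38. ]
[579.7  -4.   38. ]
[558.58942782 -74.72618244] [648.26050447 -67.03865936]
```

Call:
{"name": "move_arm", "arguments": {"steps": [[[0,0.06,1],0,1],[[0,0,1],0,1],[[0,0,0.7],0,1],[[0,0,0.3],0,1],[[0,0,0.16],0,1],[[0,0,0],0,1],[[0,0,0],0,1]]}}

```text
t: 7.43
ee_pos: [609.1, -115.8, 18.7]
orientation: [2.122, 2.315, 0.001]
ft_force: [0.7, -0.5, -3.3]
width: 39.5
grasp_force: 30.0
```

Call:
{"name": "move_arm", "arguments": {"steps": [[[0,-0.05,0.06],0,1],[[0,0,0],0,1],[[0,0,0],0,0.3],[[0,0,0],0,0.3],[[0,0,0],0,0.3],[[0,0,0],0,0.3],[[0,0,0],0,0.3],[[0,0,-0.5],0,0.3],[[0,0,-1],0,0],[[0,0,-1],0,0],[[0,0,-1],0,0],[[0,0,-1],0,0]]}}

```text
t: 8.43
ee_pos: [607.1, -115.9, 131.0]
orientation: [2.123, 2.316, 0.0]
ft_force: [0.6, 0.0, -0.4]
width: 84.5
grasp_force: 0.0
```

```bash
python3 -c "
from w import *
o,d,po=look('green_hub','w3',421,66,8,0)
T=cams.get_image('top');S=cams.get_image('scene')
print(tri([ray(T,343,91),ray(S,147,207)]),tri([ray(T,280,90),ray(S,175,270)]))
cv2.imwrite('pics/s3.png',np.hstack([cv2.resize(S['image'][150:280,150:260],None,fx=4,fy=4),cv2.resize(T['image'][100:160,260:385],None,fx=2.5,fy=520/60)])[:,:800,::-1])
"
```

```text
8.4333 [ 607.1 -115.9  131. ] [2.123 2.316 0.   ] 84.5
[290.5 202.8  66.2  74.5] 0.94 [ 608.1 -111.1   20. ]
{'now': array([ 7.9 , -6.79,  4.92]), 'turn': np.float64(1.0), 'aft': array([ 181.9, -186.1,  123. ])}
[ 717.81859598 -254.51443216   39.57461962] [726.55288474 -95.68437239  -2.76265096]
```

View pics/w3.png

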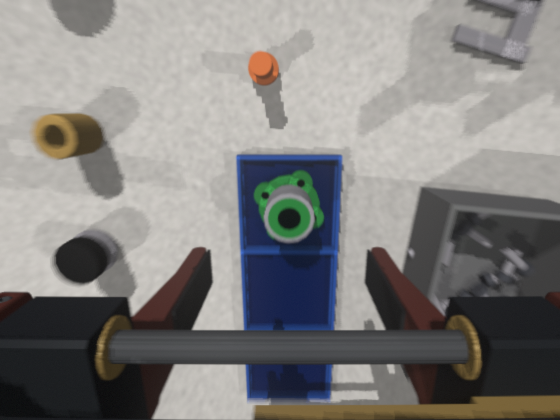

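The green hub stands in the near pocket, top at (289,219), upright and clear of the walls.

Call:
{"name": "move_arm", "arguments": {"steps": [[[0,0,0],1,0],[[0.5,-0.5,0],0,0],[[0.9,-0.92,0],0,0],[[0.9,-0.92,0.3],0,0],[[0.9,-0.92,0.4],0,0],[[0.9,-0.92,0.4],0,0],[[0.9,-0.92,0.4],0,0],[[0.9,-0.92,0.4],0,0],[[0.9,-0.92,0.4],0,0],[[0.48,-0.5,0],0,0],[[0,0,0],0,0],[[0,0,0],0,0]]}}

```text
t: 9.63
ee_pos: [420.3, 66.5, 70.8]
orientation: [-2.219, -2.223, 0.002]
ft_force: [0.6, -0.2, 0.1]
width: 87.7
grasp_force: 0.0
```

```bash
python3 -c "
from w import *
o,d,po=look('bearing','w4',421,66,8,0)
"
```

```text
9.6333 [420.3  66.5  70.8] [-2.219e+00 -2.223e+00  2.000e-03] 87.7
[290.5 233.5  77.4  83.7] 0.97 [421.2  65.5  20. ]
{'now': array([-0.02,  0.03,  2.51]), 'turn': np.float64(0.02), 'aft': array([-0.5,  0.7, 62.8])}
```

Call:
{"name": "move_arm", "arguments": {"steps": [[[-0.02,0.03,0.9],0,0],[[0,0,0.9],0,0],[[0,0,0.5],0,0],[[0,0,0.21],0,0],[[0,0,0],0,0],[[0,0,0],0,1],[[0,0,0],0,1],[[0,0,0],0,1],[[0,0,0],0,1],[[0,0,0],0,1],[[0,0,0],0,1],[[0,0,0],0,1]]}}

```text
t: 10.73
ee_pos: [421.6, 65.6, 9.0]
orientation: [-2.221, -2.221, 0.001]
ft_force: [-2.7, -0.2, 7.3]
width: 51.6
grasp_force: 30.0
```

```bash
python3 -c "
from w import *
o=ctrl.get_obs();print(o['ee_pos'],go(o,614.7,-202.4,100,0))
"
```

```text
[421.60035635  65.6321198    9.03426655] {'now': array([-10.72,   7.72,  -3.64]), 'turn': np.float64(-0.0), 'aft': array([-268. ,  193.1,  -91. ])}
```

Call:
{"name": "move_arm", "arguments": {"steps": [[[0,0,-0.6],0,1],[[0,0,-1],0,1],[[0,0,-1],0,1],[[0,0,-1],0,1],[[-0.5,0.36,-0.04],0,1],[[-0.98,0.71,0],0,1],[[-0.98,0.71,0],0,1],[[-0.98,0.71,0],0,1],[[-0.98,0.71,0],0,1],[[-0.98,0.71,0],0,1],[[-0.98,0.71,0],0,1],[[-0.98,0.71,0],0,1],[[-0.98,0.71,0],0,1],[[-0.98,0.71,0],0,1],[[-0.98,0.71,0],0,1],[[-0.42,0.26,0],0,1],[[0,0,0],-0.5,1],[[0,0,0],-0.48,1],[[0,0,0],0,1],[[0,0,0],0,1]]}}

```text
t: 12.4
ee_pos: [614.1, -201.9, 99.1]
orientation: [-2.125, -2.312, 0.001]
ft_force: [0.5, -0.4, -3.7]
width: 51.5
grasp_force: 30.0
```

```bash
python3 -c "
from w import *
o=ctrl.get_obs();print(o['ee_pos'],go(o,614.7,-202.4,13.5,4.9))
"
```

```text
[ 614.11259332 -201.89930934   99.05412507] {'now': array([-0.02,  0.03,  3.42]), 'turn': np.float64(-0.01), 'aft': array([-0.5,  0.5, 85.6])}
```

Call:
{"name": "move_arm", "arguments": {"steps": [[[-0.02,0.02,1],0,1],[[0,0,1],0,1],[[0,0,0.8],0,1],[[0,0,0.4],0,1],[[0,0,0.22],0,1],[[0,0,0],0,1],[[0,0,0],0,1],[[0,0,0],0,1]]}}

```text
t: 13.07
ee_pos: [616.3, -203.0, 15.1]
orientation: [2.124, 2.313, 0.001]
ft_force: [0.7, -0.3, -3.3]
width: 51.4
grasp_force: 30.0
```

Call:
{"name": "move_arm", "arguments": {"steps": [[[0.02,-0.06,0.06],0,1],[[0,0,0],0,1],[[0,0,0],0,0.25],[[0,0,0],0,0.25],[[0,0,0],0,0.25],[[0,0,0],0,0.25],[[0,0,0],0,0.25],[[0,0,-0.5],0,0.25],[[0,0,-1],0,0],[[0,0,-1],0,0],[[0,0,-1],0,0],[[0,0,-1],0,0]]}}

```text
t: 14.07
ee_pos: [613.9, -202.5, 127.3]
orientation: [2.125, 2.314, 0.0]
ft_force: [-0.6, -0.8, -0.6]
width: 86.9
grasp_force: 0.0
```

```bash
python3 -c "
from w import *
o,d,po=look('bearing','w5',430,-174.5,70,0)
"
```

```text
14.0667 [ 613.9 -202.5  127.3] [2.125 2.314 0.   ] 86.9
[290.2 209.1  68.2  67.3] 0.7 [ 615.  -202.3   20. ]
{'now': array([ 1.74, -7.24,  2.29]), 'turn': np.float64(0.98), 'aft': array([  28. , -183.9,   57.3])}
```

View pics/w5.png

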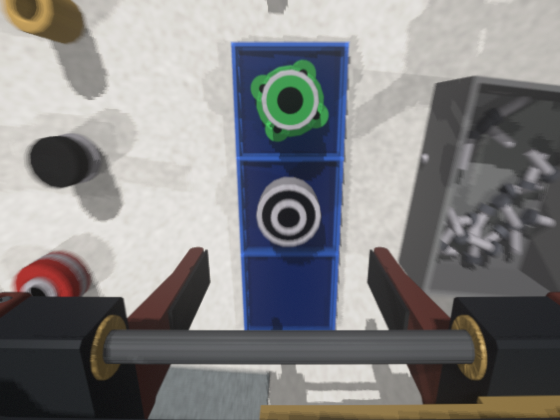

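The green hub (290,99) and the bearing (288,214) stand in their pockets. The plug cap is at (60,160).

Call:
{"name": "move_arm", "arguments": {"steps": [[[0,0,0],0.98,0],[[0.06,-0.4,0],0,0],[[0.14,-0.95,0.2],0,0],[[0.14,-0.95,0.4],0,0],[[0.14,-0.95,0.4],0,0],[[0.14,-0.95,0.4],0,0],[[0.14,-0.95,0.4],0,0],[[0.14,-0.95,0.4],0,0],[[0.14,-0.95,0.08],0,0],[[0.08,-0.31,0],0,0],[[0,0,0],0,0],[[0,0,0],0,0]]}}

```text
t: 15.17
ee_pos: [430.8, -174.8, 68.6]
orientation: [2.22, 2.221, 0.001]
ft_force: [0.2, -0.5, -0.5]
width: 88.0
grasp_force: 0.0
```

```bash
python3 -c "
from w import *
o,d,po=look('plug','w6',430,-174.5,12,0)
b=cams.cut_out('wrist','plug')[0];v,u=np.where(b['pixels']);print(u.min(),u.max(),v.min(),v.max())
g=cv2.cvtColor(d['image'],cv2.COLOR_RGB2GRAY);m=((g<45)&b['pixels']).astype(np.uint8)
c=max(cv2.findContours(m,0,1)[0],key=cv2.contourArea);e=cv2.minEnclosingCircle(c);print(e)
cv2.imwrite('pics/w6c.png',cv2.resize(d['image'][150:330,190:390,::-1],None,fx=3,fy=3))
for z in (29,38):print(at(d,*e[0],z,po))
"
```

```text
15.1667 [ 430.8 -174.8   68.6] [2.220e+00 2.221e+00 1.000e-03] 88.0
[288.6 235.1  61.2  73.8] 0.94 [ 430.5 -176.1   20. ]
[251.7 387.1  63.2  50.1] 0.46 [ 400.5 -307.7   20. ]
{'now': array([ 0.01, -0.03,  2.26]), 'turn': np.float64(0.0), 'aft': array([ 0.3, -0.8, 56.6])}
258 319 200 271
((289.0044250488281, 239.37814331054688), 31.4128475189209)
[ 430.73668757 -175.64401599   29.        ]
[ 430.70327164 -172.04477927   38.        ]
```

View pics/w6c.png

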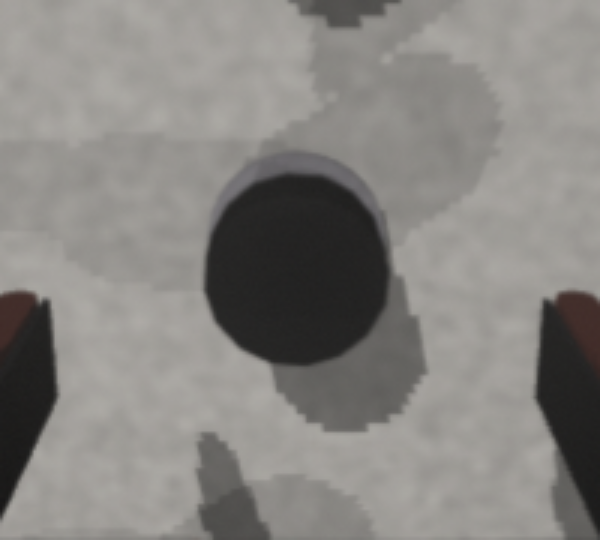

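The plug sits centred between the fingers (crop (297,268), about image (289,239)).

Call:
{"name": "move_arm", "arguments": {"steps": [[[0,0,0.9],0,0],[[0,0,0.8],0,0],[[0,0,0.4],0,0],[[0,0,0.14],0,0],[[0,0,0],0,0],[[0,0,0],0,1],[[0,0,0],0,1],[[0,0,0],0,1],[[0,0,0],0,1],[[0,0,0],0,1],[[0,0,0],0,1],[[0,0,0],0,1],[[0,0,0],0,1]]}}

```text
t: 16.4
ee_pos: [430.1, -174.5, 12.3]
orientation: [2.221, 2.221, 0.0]
ft_force: [-1.0, 1.1, 1.1]
width: 39.4
grasp_force: 30.0
```

```bash
python3 -c "
from w import *
o=ctrl.get_obs();print(o['ee_pos'],go(o,622.1,-289.1,100,0))
"
```

```text
[ 430.12032544 -174.52064476   12.3495308 ] {'now': array([-4.58,  7.68, -3.5 ]), 'turn': np.float64(-0.0), 'aft': array([-114.6,  192. ,  -87.7])}
```

Call:
{"name": "move_arm", "arguments": {"steps": [[[0,0,-0.6],0,1],[[0,0,-1],0,1],[[0,0,-1],0,1],[[0,0,-0.9],0,1],[[-0.3,0.5,0],0,1],[[-0.55,0.92,0],0,1],[[-0.55,0.92,0],0,1],[[-0.55,0.92,0],0,1],[[-0.55,0.92,0],0,1],[[-0.55,0.92,0],0,1],[[-0.55,0.92,0],0,1],[[-0.55,0.92,0],0,1],[[-0.43,0.74,0],0,1],[[0,0,0],-0.5,1],[[0,0,0],-0.48,1],[[0,0,0],0,1],[[0,0,0],0,1],[[0,0,0],0,1]]}}

```text
t: 17.9
ee_pos: [621.5, -288.8, 99.4]
orientation: [-2.126, -2.312, 0.0]
ft_force: [-0.2, 0.4, -2.6]
width: 39.2
grasp_force: 30.0
```

```bash
python3 -c "
from w import *
o=ctrl.get_obs();print(o['ee_pos'],go(o,622.1,-289.1,16.8,4.9))
"
```

```text
[ 621.45232882 -288.75182305   99.36592795] {'now': array([-0.02,  0.03,  3.3 ]), 'turn': np.float64(-0.02), 'aft': array([-0.4,  0.6, 82.6])}
```

Call:
{"name": "move_arm", "arguments": {"steps": [[[-0.02,0.01,1],0,1],[[0,0,1],0,1],[[0,0,0.7],0,1],[[0,0,0.4],0,1],[[0,0,0.2],0,1],[[0,0,0],0,1],[[0,0,0],0,1],[[0,0,0],0,1],[[0,0,0],0,1]]}}

```text
t: 18.65
ee_pos: [622.8, -289.7, 18.0]
orientation: [2.124, 2.313, 0.001]
ft_force: [0.3, -0.1, -1.4]
width: 39.3
grasp_force: 30.0
```

Call:
{"name": "move_arm", "arguments": {"steps": [[[0.02,-0.03,0.05],0,1],[[0,0,0],0,1],[[0,0,0],0,0.3],[[0,0,0],0,0.3],[[0,0,0],0,0.3],[[0,0,0],0,0.3],[[0,0,0],0,0.3],[[0,0,-0.5],0,0.3],[[0,0,-1],0,0],[[0,0,-1],0,0],[[0,0,-1],0,0],[[0,0,-1],0,0]]}}

```text
t: 19.65
ee_pos: [621.4, -289.0, 130.5]
orientation: [2.124, 2.314, 0.0]
ft_force: [0.2, -0.3, -0.4]
width: 84.3
grasp_force: 0.0
```

```bash
python3 -c "
from w import *
o,d,po=look('plug','w7',400,307,90,0)
"
```

```text
19.65 [ 621.4 -289.   130.5] [2.124 2.314 0.   ] 84.3
[288.1 211.1  46.7  55.7] 0.63 [ 621.  -291.8   20. ]
{'now': array([24.51, -6.79,  1.61]), 'turn': np.float64(0.98), 'aft': array([ 596. , -221.4,   40.5])}
```

View pics/w7.png

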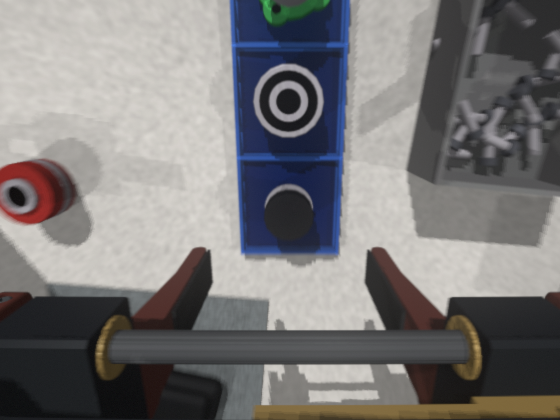

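The plug stands upright at (289,210) in the third pocket, with the bearing next to it at (288,101). Now the dark hub.

Call:
{"name": "move_arm", "arguments": {"steps": [[[0,0,0],0.98,0],[[0.5,-0.19,0],0,0],[[1,-0.37,0],0,0],[[1,-0.37,0],0,0],[[1,-0.37,0],0,0],[[1,-0.37,0],0,0],[[1,-0.37,0],0,0],[[1,-0.37,0],0,0],[[1,-0.37,0],0,0],[[1,-0.37,0],0,0],[[1,-0.37,0],0,0],[[1,-0.37,0],0,0],[[1,-0.37,0],0,0],[[1,-0.37,0],0,0],[[1,-0.37,0],0,0],[[1,-0.37,0],0,0],[[1,-0.37,0],0,0],[[1,-0.37,0],0,0],[[1,-0.37,0],0,0],[[1,-0.37,0],0,0]]}}

```text
t: 21.42
ee_pos: [448.2, 174.7, 128.0]
orientation: [-2.218, -2.223, 0.002]
ft_force: [0.2, -1.2, -0.2]
width: 87.6
grasp_force: 0.0
```

Call:
{"name": "move_arm", "arguments": {"steps": [[[1,-0.37,0.4],0,0],[[1,-0.37,0.6],0,0],[[1,-0.37,0.6],0,0],[[1,-0.37,0.4],0,0],[[1,-0.38,0],0,0],[[0.34,-0.15,0],0,0],[[0,0,0],0,0],[[0,0,0],0,0]]}}

```text
t: 22.08
ee_pos: [399.3, 306.8, 78.4]
orientation: [2.219, 2.224, -0.001]
ft_force: [1.1, -0.7, -0.8]
width: 88.2
grasp_force: 0.0
```

```bash
python3 -c "
from w import *
o,d,po=look('dark_hub','w8',400,307,12.5,0)
"
```

```text
22.0833 [399.3 306.8  78.4] [ 2.219e+00  2.224e+00 -1.000e-03] 88.2
[291.6 221.9  83.5  87.1] 0.56 [401.1 311.8  20. ]
{'now': array([0.01, 0.03, 2.63]), 'turn': np.float64(0.03), 'aft': array([ 0.2,  0.7, 65.9])}
```

View pics/w8.png

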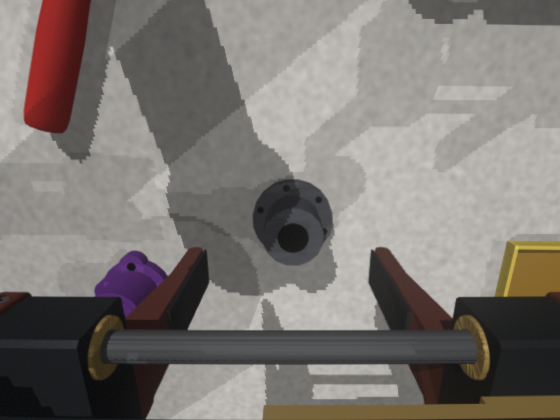

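The dark hub's bore is at (293,237) and its foot centre around (292,219). The purple hub at (132,285) is clear of the fingers.

```bash
python3 -c "
from w import *
o=ctrl.get_obs();d=cams.get_image('wrist');po=(o['ee_pos'],o['orientation'])
for p,z in [((293,237),44),((292,219),9)]: print(at(d,*p,z,po).round(1))
"
```

```text
[402.5 308.9  44. ]
[402.3 309.5   9. ]
```

Call:
{"name": "move_arm", "arguments": {"steps": [[[0.08,0.1,0.8],0,0],[[0,0,0.9],0,0],[[0,0,0.6],0,0],[[0,0,0.33],0,0],[[0,0,0],0,0],[[0,0,0],0,1],[[0,0,0],0,1],[[0,0,0],0,1],[[0,0,0],0,1],[[0,0,0],0,1],[[0,0,0],0,1],[[0,0,0],0,1],[[0,0,0],0,1]]}}

```text
t: 23.32
ee_pos: [402.6, 309.1, 12.9]
orientation: [-2.222, -2.221, -0.0]
ft_force: [-0.0, -0.0, 3.8]
width: 39.1
grasp_force: 30.0
```

```bash
python3 -c "
from w import *
o=ctrl.get_obs();print(o['ee_pos'],go(o,616.3,244.1,100,0))
"
```

```text
[402.56593859 309.102805    12.87633322] {'now': array([-2.6 ,  8.55, -3.48]), 'turn': np.float64(-0.0), 'aft': array([-65. , 213.7, -87.1])}
```

Call:
{"name": "move_arm", "arguments": {"steps": [[[0,0,-0.6],0,1],[[0,0,-1],0,1],[[0,0,-1],0,1],[[0,0,-0.9],0,1],[[-0.15,0.5,0],0,1],[[-0.29,0.95,0],0,1],[[-0.29,0.95,0],0,1],[[-0.29,0.95,0],0,1],[[-0.29,0.95,0],0,1],[[-0.29,0.95,0],0,1],[[-0.29,0.95,0],0,1],[[-0.29,0.95,0],0,1],[[-0.29,0.95,0],0,1],[[-0.13,0.45,0],0.16,1],[[0,0,0],0,1],[[0,0,0],0,1],[[0,0,0],0,1]]}}

```text
t: 24.73
ee_pos: [614.7, 243.9, 99.2]
orientation: [-2.236, -2.205, 0.003]
ft_force: [-0.3, -0.5, -2.5]
width: 39.5
grasp_force: 30.0
```

```bash
python3 -c "
from w import *
o=ctrl.get_obs();print(o['ee_pos'],go(o,616.3,244.1,17.4,-0.8))
"
```

```text
[614.67710176 243.88095695  99.17026476] {'now': array([0.01, 0.07, 3.27]), 'turn': np.float64(-0.0), 'aft': array([ 0.2,  1.6, 81.8])}
```

Call:
{"name": "move_arm", "arguments": {"steps": [[[0.01,0.03,1],0,1],[[0,0,1],0,1],[[0,0,0.7],0,1],[[0,0,0.4],0,1],[[0,0,0.18],0,1],[[0,0,0],0,1],[[0,0,0],0,1],[[0,0,0],0,1],[[0,0,0],0,1]]}}

```text
t: 25.48
ee_pos: [617.6, 244.6, 19.1]
orientation: [2.237, 2.205, 0.002]
ft_force: [-0.0, -0.5, -2.9]
width: 39.5
grasp_force: 30.0
```

Call:
{"name": "move_arm", "arguments": {"steps": [[[0,-0.05,0.07],0,1],[[0,0,0],0,1],[[0,0,0],0,0.3],[[0,0,0],0,0.3],[[0,0,0],0,0.3],[[0,0,0],0,0.3],[[0,0,0],0,0.3],[[0,0,-0.5],0,0.3],[[0,0,-1],0,0],[[0,0,-1],0,0],[[0,0,-1],0,0],[[0,0,-1],0,0]]}}

```text
t: 26.48
ee_pos: [615.8, 244.2, 131.0]
orientation: [2.237, 2.205, 0.0]
ft_force: [0.6, 0.4, -0.4]
width: 84.4
grasp_force: 0.0
```

```bash
python3 -c "
from w import *
o,d,po=look('dark_hub','w9',426,-68.5,80,0)
"
```

```text
26.4833 [615.8 244.2 131. ] [2.237 2.205 0.   ] 84.4
[288.4 205.6  67.5  73.3] 0.78 [615.4 246.3  20. ]
{'now': array([-12.61,  -7.41,   2.04]), 'turn': np.float64(-0.16), 'aft': array([-312.7, -189.8,   51. ])}
```

View pics/w9.png

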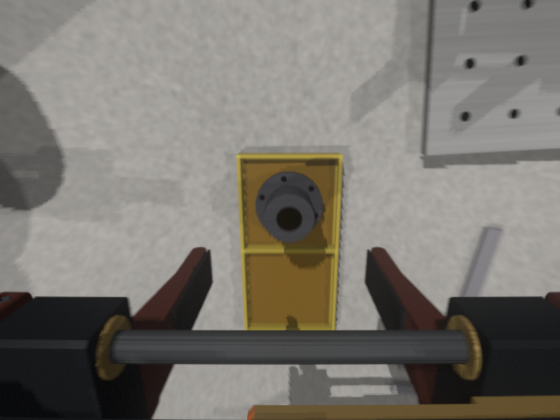

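The dark hub stands upright in the middle of the far yellow pocket (289,206). Now the bush.

Call:
{"name": "move_arm", "arguments": {"steps": [[[-0.5,-0.3,0],-0.16,0],[[-0.96,-0.58,0],0,0],[[-0.96,-0.58,0],0,0],[[-0.96,-0.58,0],0,0],[[-0.96,-0.58,0],0,0],[[-0.96,-0.58,0],0,0],[[-0.96,-0.58,0],0,0],[[-0.96,-0.58,0],0,0],[[-0.96,-0.58,0.3],0,0],[[-0.96,-0.58,0.4],0,0],[[-0.96,-0.58,0.5],0,0],[[-0.96,-0.58,0.5],0,0],[[-0.96,-0.58,0.34],0,0],[[-0.49,-0.33,0],0,0],[[0,0,0],0,0],[[0,0,0],0,0]]}}

```text
t: 27.92
ee_pos: [425.7, -68.8, 78.0]
orientation: [-2.224, -2.219, 0.0]
ft_force: [-0.3, 0.6, 0.5]
width: 88.0
grasp_force: 0.0
```

```bash
python3 -c "
from w import *
o,d,po=look('bush','w10',426,-68.5,11,0)
b=cams.cut_out('wrist','bush')[0];v,u=np.where(b['pixels']);print(u.min(),u.max(),v.min(),v.max())
print(at(d,(u.min()+u.max())/2,v.max(),40,po),at(d,(u.min()+u.max())/2,v.min(),0,po))
"
```

```text
27.9167 [425.7 -68.8  78. ] [-2.224 -2.219  0.   ] 88.0
[290.4 229.9  50.4  60.7] 0.66 [426.6 -69.6  20. ]
{'now': array([0.01, 0.01, 2.68]), 'turn': np.float64(-0.03), 'aft': array([ 0.3,  0.3, 67. ])}
265 314 200 261
[425.82431557 -84.48188201  40.        ] [426.04682961 -52.80081734   0.        ]
```

Call:
{"name": "move_arm", "arguments": {"steps": [[[0,0.02,0.8],0,0],[[0,0,0.9],0,0],[[0,0,0.6],0,0],[[0,0,0.38],0,0],[[0,0,0],0,0],[[0,0,0],0,1],[[0,0,0],0,1],[[0,0,0],0,1],[[0,0,0],0,1],[[0,0,0],0,1],[[0,0,0],0,1],[[0,0,0],0,1],[[0,0,0],0,1]]}}

```text
t: 29.15
ee_pos: [426.4, -68.4, 11.1]
orientation: [2.222, 2.221, 0.0]
ft_force: [0.6, 0.0, 0.3]
width: 38.2
grasp_force: 0.0
```

```bash
python3 -c "
from w import *
o=ctrl.get_obs();print(o['ee_pos'],go(o,615.1,157.1,100,0))
"
```

```text
[426.38461877 -68.43794646  11.10241835] {'now': array([ 9.02,  7.55, -3.55]), 'turn': np.float64(-0.0), 'aft': array([225.5, 188.7, -88.9])}
```

Call:
{"name": "move_arm", "arguments": {"steps": [[[0,0,0],0,1],[[0,0,0],0,1],[[0,0,0],0,1],[[0,0,-0.6],0,1],[[0,0,-1],0,1],[[0,0,-1],0,1],[[0,0,-0.95],0,1],[[0.5,0.42,0],0,1],[[0.96,0.81,0],0,1],[[0.96,0.81,0],0,1],[[0.96,0.81,0],0,1],[[0.96,0.81,0],0,1],[[0.96,0.81,0],0,1],[[0.96,0.81,0],0,1],[[0.96,0.81,0],0,1],[[0.96,0.81,0],0,1],[[0.84,0.65,0],0.16,1],[[0,0,0],0,1],[[0,0,0],0,1],[[0,0,0],0,1]]}}

```text
t: 30.82
ee_pos: [613.8, 156.6, 98.8]
orientation: [-2.236, -2.205, 0.003]
ft_force: [-0.4, -0.2, -2.1]
width: 32.4
grasp_force: 30.0
```

```bash
python3 -c "
from w import *
o=ctrl.get_obs();print(o['ee_pos'],go(o,615.1,157.1,16,-0.8))
"
```

```text
[613.79982334 156.58155716  98.79343664] {'now': array([0.02, 0.06, 3.31]), 'turn': np.float64(0.0), 'aft': array([ 0.5,  1.3, 82.8])}
```

Call:
{"name": "move_arm", "arguments": {"steps": [[[0.02,0.02,1],0,1],[[0,0,1],0,1],[[0,0,0.7],0,1],[[0,0,0.4],0,1],[[0,0,0.2],0,1],[[0,0,0],0,1],[[0,0,0],0,1],[[0,0,0],0,1],[[0,0,0],0,1]]}}

```text
t: 31.57
ee_pos: [616.4, 157.7, 18.4]
orientation: [2.237, 2.205, 0.003]
ft_force: [0.2, -0.1, -1.8]
width: 32.3
grasp_force: 30.0
```

Call:
{"name": "move_arm", "arguments": {"steps": [[[0,-0.05,0.09],0,1],[[0,0,0],0,1],[[0,0,0],0,0.4],[[0,0,0],0,0.4],[[0,0,0],0,0.4],[[0,0,0],0,0.4],[[0,0,0],0,0.4],[[0,0,-0.5],0,0.4],[[0,0,-1],0,0],[[0,0,-1],0,0],[[0,0,-1],0,0],[[0,0,-1],0,0]]}}

```text
t: 32.57
ee_pos: [614.3, 157.6, 129.5]
orientation: [2.237, 2.205, 0.0]
ft_force: [0.1, -0.5, -0.4]
width: 75.9
grasp_force: 0.0
```

```bash
python3 -c "
from w import *
o,d,po=look('bush','w11',615.1,157.1,100,0)
S=cams.get_image('scene')['image'];T=cams.get_image('top')['image']
a=cv2.resize(d['image'][120:360,180:420],(520,520),interpolation=2)
b=np.vstack([cv2.resize(S[140:420,150:360],(280,373)),cv2.resize(T[100:230,90:390],(280,121))]);b=np.vstack([b,np.zeros((26,280,3),np.uint8)])
cv2.imwrite('pics/f.png',np.hstack([a,b])[:,:,::-1])
"
```

```text
32.5667 [614.3 157.6 129.5] [2.237 2.205 0.   ] 75.9
[287.6 211.9  41.4  50.4] 0.86 [613.2 154.5  20. ]
{'now': array([-0.02,  0.03,  1.18]), 'turn': np.float64(-0.16), 'aft': array([-0.5,  0.8, 29.5])}
```

View pics/f.png

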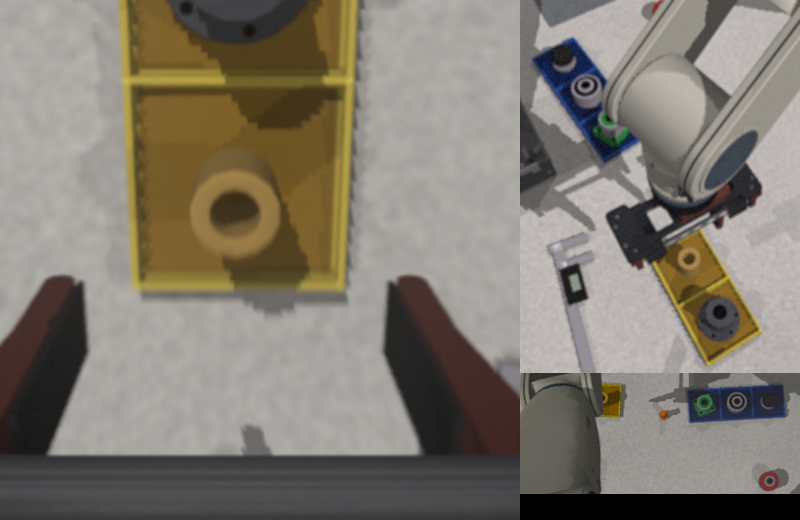

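All five parts stand upright in their own pockets: the bush is in the near yellow pocket (235,205 in the crop). The reject and gauge are untouched.

```bash
python3 -c "
from workcell import ctrl
print(ctrl.close_job())"
```

```text
the job is handed in; nothing more can be done
None
```

I've handed in the job with both kits made up: the green hub, bearing and plug in the blue tray, and the dark hub and brass bush in the yellow tray. The pictures show each part upright in its own pocket. I left the reject, gauge and mouse alone, and it took about 33 s of the 112 s allowed.

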